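# Draw the shelf deck up tight with its cam lock

### The job

Slide the steel shelf deck in along its frame by the blue plate until it meets the rubber seal, so that its bolt stands in the mouth of the brass hook. Then swing the orange lever about half a turn anticlockwise (seen from above), by feel, until the hook has drawn the bolt firmly tight: stop when the lever has clearly stiffened and do not force it further. Let go at the end, and leave the other kitchen things where they are.

Things in the scene. Friction and masses are not known exactly. Their poses are not given: they have to be found in the camera images.
- frame: fixed stainless shelf frame on the counter, base plate 340 x 140 x 8 mm; origin under its centre, z up, x runs along the slide from the cam lock (at x = -95 mm) to the blue-plate end. Rails at y = +/-55 mm reach z = 41 mm. A rubber seal across it faces +x, about 64 mm from the cam axis; its exact place differs by up to 2.2 mm either way and is not measured.
- cam_axis (a point): point on the upright axis of the cam lock, at mid-height of the orange lever (57 mm above the counter)
- cam: the cam lock, turning on an upright axis; origin on that axis at the counter, its y along the lever. Turned by 0 when its axes match the frame's, up to 4.1 rad anticlockwise seen from above; starts at 0 to 0.2. Free: 0.2 N m (3.6 N at 55 mm from the axis). Once the seal is squeezed it stiffens within a third of a radian: tight is 0.42 to 0.60 N m (7.5 to 11 N at 55 mm), under 0.35 loose, over 0.7 overdone.
- lever (a point): point in the orange lever, 55 mm from the cam axis, 57 mm above the counter. The lever is an upright blade 8 mm thick, 44 to 70 mm above the counter, reaching 70 mm from the axis; with the cam at 0 it points along the frame's +y, at pi/2 along -x, at pi along -y. Push it on its flat side with closed fingers, or pinch it.
- cam_foot (a point): foot of the cam axis, at the brass spiral hook that turns with the cam (21 to 33 mm above the counter). With the cam near 0 its mouth opens to the frame's +x; its inner face is 30 mm from the axis at the tip and closes in by 3.2 mm per rad. The hook misses the bolt unless the bolt head is within 25 mm of the axis first. Tight comes at 2.0 to 3.8 rad, by where the seal stands; the lock then holds itself.
- deck: sliding steel deck 110 x 120 mm, top 46 mm above the counter, same axes and origin as the frame when fully in; starts drawn out 42 to 60 mm along the frame's +x. Slides with 2.5 N. It meets the seal when 3 to 8 mm from fully in; the seal springs, 50 N per mm: 8 N of push is ample. The lock is tight when the hook pulls on the deck's bolt with 12 to 58 N, best 30 N.
- push_plate (a point): top middle of the outer (+x) face of the blue plate, the upright plate at the outer end of the deck: 120 mm wide along the frame's y, 10 mm thick, from 44 to 80 mm above the counter.
- bolt_head (a point): centre of the 10 mm thick downward head of the deck's bolt (a dark steel rod 8 mm thick), 32 mm above the counter; 13.5 mm from the cam axis were the deck fully in
- grinder: steel pepper grinder, 52 mm diameter, 118 mm high, on the shelving; leave alone
- ramekin: blue ceramic ramekin, 84 mm diameter, 45 mm high, on the shelving; leave alone
- saucepan: aluminium saucepan, 160 mm diameter, 85 mm high, black handle; leave alone
- spoon: wooden spoon, 260 mm long; leave alone
- container: clear plastic container with green snap lid, 158 x 118 x 75 mm; leave alone
- mug: white mug, 80 mm diameter, 90 mm high; leave alone
- jar: glass jar with steel cap, 60 mm diameter, 90 mm high; leave alone

How it is judged:
By the outcome, as a careful person would: the job done as asked, in the order asked, and still so for the second after the job is handed in, with the robot touching nothing.
It also fails if it takes over 67 s, if anything falls off the work surface, if the arm or the gripper's body presses on something with over 40 N, if the wrist force passes 120 N, or if a joint passes its speed limit or range.

### The arm

A 6-joint arm with a two-finger parallel gripper is mounted at the origin on the work surface. World frame = base frame: x ahead of the robot, y to its left, z up, the work surface at z = 0. Lengths are in m, angles in rad, forces in N, time in s.
With the tool pointing down it reaches from about 0.4 to 0.925 m from the base axis. Payload 12.5 kg.
Tool frame: the origin (TCP) lies at the very end of the fingers, on their centre line; the grasp point (between the pads) lies 19 mm behind it; z points along the fingers, y is the direction in which the jaws open and shut (so a half turn about z gives the same grasp; the last joint's range is limited). The gripper opens to 95 mm and grips with 3 to 60 N. Pads are 20 mm wide; open, the fingers measure 119 mm over their backs; the gripper's body (75 mm by 180 mm) begins 59 mm behind the grasp point.
Start: joints at [-1.316, 0.491, 1.559, -0, 1.092, -0.106], TCP at [0.221, -0.585, 0.176] pointing down, gripper open.
Joint ranges: [-3.1, 3.1], [-0.84, 2.19], [0.05, 2.79], [-1.13, 4.28], [0.06, 2.93], [-2.69, 2.69]. Speed limits (rad/s): [2.22, 2.22, 2.79, 3.14, 3.14, 3.14].

### API

Orientations are given as a unit quaternion [w, x, y, z].
In Python, from workcell import robot gives the robot as it stands. The module is installed in compiled form; this text tells all that it offers.
- The arm moves only by the tool arm_command, never from a script. Its argument "steps" is a list of rows, each a list of 3 entries, a list of its own where there are three numbers: the shift along the tool's x, y, z in m, then the turn, a rotation vector about the tool's x, y, z in rad, then the gripper command: -1 is shut, 1 is fully open, values between are in proportion. In form: [[[tx, ty, tz], [ax, ay, az], gripper], ...]. A call has 1 to 10 rows; each row is the pose to reach, as a shift and turn from the pose commanded when the call began, along the tool's axes at that moment; what a row does not reach only later rows make up. A row lasts 1/8 s, in which the tool goes at most 62.5 mm and 10.7 degrees, less where a joint would pass 70% of its speed; a pose out of reach is approached as far as the arm can. A call with a gripper value outside its range is refused whole. The fingers move at their own pace and stop on an object; "newtons" is the grip in N (left out, the last holds). Time passes only in rows, so rows that repeat a pose let the fingers close. It gives the time, the measured TCP pose, the force and the opening at its end, in the units of the state.
- robot.state(): the state, without advancing time (a new reading comes with each control period).
- robot.get_image(name): name is "scene" or "top" or "wrist"; returns the picture (400x640x3 uint8, red, green, blue); there is no depth.
- robot.camera_params(name): a dict with "camera_matrix" (3x3 intrinsics, pixels), "world_from_camera" (4x4, takes a point from camera to world coordinates); the wrist camera has in their place "hand_eye" (4x4, takes a point from camera to tool coordinates, whose origin is the TCP and whose axes are the flange's). Camera axes: x right, y up, looking along -z (the intrinsics and any distortion apply to the point x, -y, -z); pixel columns grow to the right and rows downward; lengths in m; the calibration is good to about 2 mm. A picture is of the moment at which its call begins: read the wrist's pose just before it. camera_params takes no time and is no camera call.
- robot.finish_job(): hands the job in, once; it reports no verdict.
The state is a dict: "time": time; "joint_positions": joint angles; "joint_vel": joint speeds; "effort": joint torques, N m; "eef_pos": TCP position; "ee_rot": TCP orientation; "wrist_force": force on the tool from outside, world axes, zero at the start; "torque": the same for the moment, N m; "opening": finger opening in m.
Only numpy, scipy, OpenCV 4.12 (cv2) and the standard library are available. Lean on these libraries where they do the work, as an engineer would, in place of code of your own. Each camera call takes 0.05 s, during which the arm holds its last target.

## Working session

There is one attempt and no reset: what is moved stays moved. The work goes in short steps, Python scripts to look and compute and a tool call to move; the robot and the scene stay as the last step left them, time stands still between calls to the robot, and variables do not carry over. Pictures are saved under pics/ and viewed, and the job is handed in when it is done.

Besides the shell and the picture viewer there is one more tool, called after "Request:" as name([rows], argument=value, ...), one row to a line, values as JSON. arm_command: Moves the arm, as the interface text tells. Its arguments: {"type":"object","properties":{"steps":{"type":"array"},"newtons":{"type":"number"}},"required":["steps"]}

```bash
mkdir -p pics
cat > h.py <<'E'
import numpy as np,cv2
from workcell import robot
from scipy.spatial.transform import Rotation as R
def save(n,f):
    im=robot.get_image(n); cv2.imwrite('pics/'+f,cv2.cvtColor(im,cv2.COLOR_RGB2BGR)); return im
def ray(n,u,v,st=None):
    p=robot.camera_params(n);K=np.array(p['camera_matrix'])
    d=np.array(p.get('distortion',np.zeros(5)),float)
    q=cv2.undistortPoints(np.array([[[u,v]]],float),K,d)[0,0]
    d=np.array([q[0],-q[1],-1])
    if 'hand_eye' in p:
        w,x,y,z=st['ee_rot'];T=np.eye(4);T[:3,:3]=R.from_quat([x,y,z,w]).as_matrix();T[:3,3]=st['eef_pos'];T=T@np.array(p['hand_eye'])
    else: T=np.array(p['world_from_camera'])
    return T[:3,3],T[:3,:3]@d
def onz(n,u,v,z,st=None):
    o,d=ray(n,u,v,st);return o+d*(z-o[2])/d[2]
E
python3 - <<'E'
from h import *
s=robot.state();print(s)
for n in('scene','top','wrist'):
    save(n,n+'0.png')
    print(n,robot.camera_params(n))
E
```

```text
{'time': 0.0, 'joint_positions': array([-1.31562635e+00,  4.91564918e-01,  1.55944779e+00,  4.21668975e-06,
        1.09169803e+00, -1.05617413e-01]), 'joint_vel': array([ 0.00071216, -0.00169938,  0.00157107, -0.00230553,  0.00044483,
        0.00012904]), 'effort': array([ 2.11036306e-03, -6.12627554e+01, -2.58183521e+01,  6.94017811e-02,
        4.81487147e-02, -8.67012932e-05]), 'eef_pos': array([ 0.22057175, -0.58448012,  0.17585902]), 'ee_rot': array([-5.57620574e-04,  9.83773154e-01,  1.79415911e-01, -3.98990185e-05]), 'wrist_force': array([-0.35292105, -0.15901975, -0.08505921]), 'torque': array([-0.00323881,  0.01106023, -0.00893124]), 'opening': 0.09513762907007545}
scene {'camera_matrix': array([[454.87652136,   0.        , 313.29586621],
       [  0.        , 454.87652136, 202.54326404],
       [  0.        ,   0.        ,   1.        ]]), 'world_from_camera': array([[ 7.18650643e-01, -5.82304322e-01,  3.80082793e-01,
         9.98752118e-01],
       [ 6.95370301e-01,  6.00868449e-01, -3.94229947e-01,
        -4.86627238e-01],
       [ 1.18204332e-03,  5.47611891e-01,  8.
[... 403 characters left out ...]
79,  0.02200909,  0.01690779,  0.06296581],
       [ 0.01925781,  0.11135953,  0.99359358,  1.39929284],
       [ 0.        ,  0.        ,  0.        ,  1.        ]])}
wrist {'camera_matrix': array([[349.27501587,   0.        , 315.8042048 ],
       [  0.        , 349.27501587, 197.02684507],
       [  0.        ,   0.        ,   1.        ]]), 'hand_eye': array([[-1.55761226e-03,  9.59120447e-01,  2.82993889e-01,
         8.02092267e-02],
       [ 9.99998774e-01,  1.53900101e-03,  2.88073387e-04,
        -8.28707076e-04],
       [-1.59230806e-04,  2.82993991e-01, -9.59121669e-01,
        -2.08448225e-01],
       [ 0.00000000e+00,  0.00000000e+00,  0.00000000e+00,
         1.00000000e+00]])}
```

View pics/scene0.png

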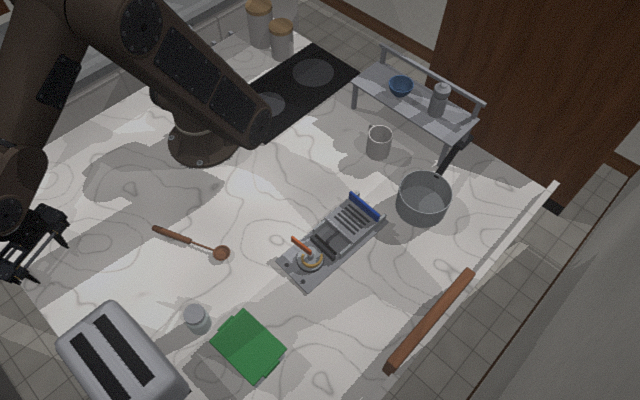

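View pics/top0.png

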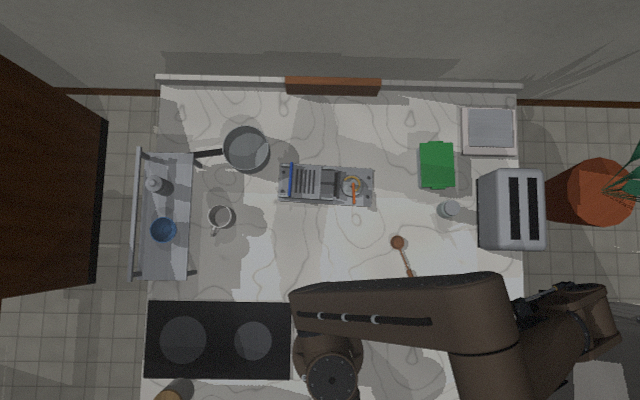

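View pics/wrist0.png

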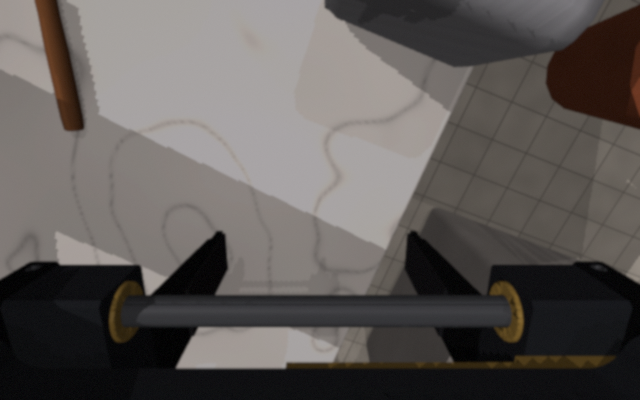

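The wrist view doesn't show the frame. In the top view the frame lies around (325,185), with the blue plate at (291,180) and the lever at (354,193). The frame's +x is roughly world +y.

Run:
```python
from h import *
a=cv2.imread('pics/top0.png')[150:220,265:385];b=cv2.imread('pics/scene0.png')[180:300,260:395]
cv2.imwrite('pics/topc.png',cv2.resize(a,None,fx=6,fy=6,interpolation=cv2.INTER_CUBIC));cv2.imwrite('pics/scenec.png',cv2.resize(b,None,fx=5,fy=5,interpolation=cv2.INTER_CUBIC)[:600])
for n,(y0,y1,x0,x1) in(('top',(150,220,265,385)),('scene',(180,300,260,395))):
    im=cv2.imread(f'pics/{n}0.png');h=cv2.cvtColor(im,cv2.COLOR_BGR2HSV)
    for nm,lo,hi in(('blue',(105,120,40),(130,255,255)),('or',(5,150,120),(16,255,255))):
        m=cv2.inRange(h,lo,hi);mm=np.zeros_like(m);mm[y0:y1,x0:x1]=m[y0:y1,x0:x1]
        ys,xs=np.nonzero(mm);print(n,nm,len(xs),cv2.minAreaRect(np.c_[xs,ys].astype(np.float32)),cv2.boxPoints(cv2.minAreaRect(np.c_[xs,ys].astype(np.float32))).tolist())
```

```text
top blue 90 ((289.9264221191406, 178.5304412841797), (2.778635025024414, 33.129878997802734), 4.085616588592529) [[287.3604431152344, 194.9542999267578], [289.7208557128906, 161.9086151123047], [292.4924011230469, 162.10658264160156], [290.1319885253906, 195.1522674560547]]
top or 37 ((353.25128173828125, 192.5177764892578), (19.02296257019043, 1.8524233102798462), 85.91438293457031) [[351.6497497558594, 183.09646606445312], [353.4974670410156, 182.9644775390625], [354.8528137207031, 201.9390869140625], [353.0050964355469, 202.07107543945312]]
scene blue 157 ((363.71044921875, 205.68299865722656), (38.64892578125, 6.988303184509277), 41.00908279418945) [[346.8353271484375, 195.639404296875], [351.4208984375, 190.36599731445312], [380.5855712890625, 215.72659301757812], [376.0, 221.0]]
scene or 40 ((301.1560974121094, 243.7958526611328), (22.80274200439453, 1.9158045053482056), 37.405357360839844) [[291.5174560546875, 237.63099670410156], [292.68121337890625, 236.1091766357422], [310.79473876953125, 249.96070861816406], [309.6309814453125, 251.48252868652344]]
```

View pics/topc.png

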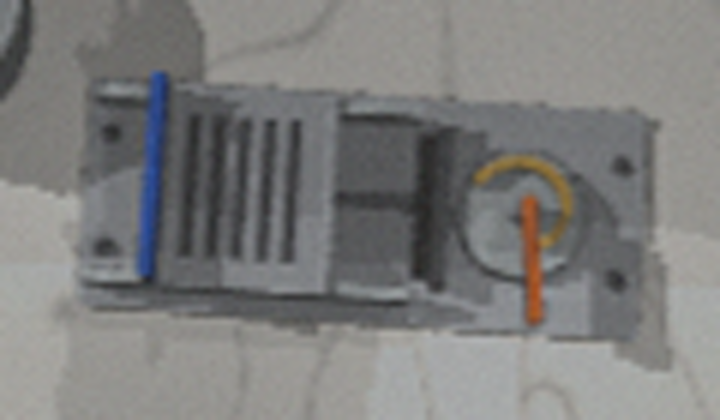

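View pics/scenec.png

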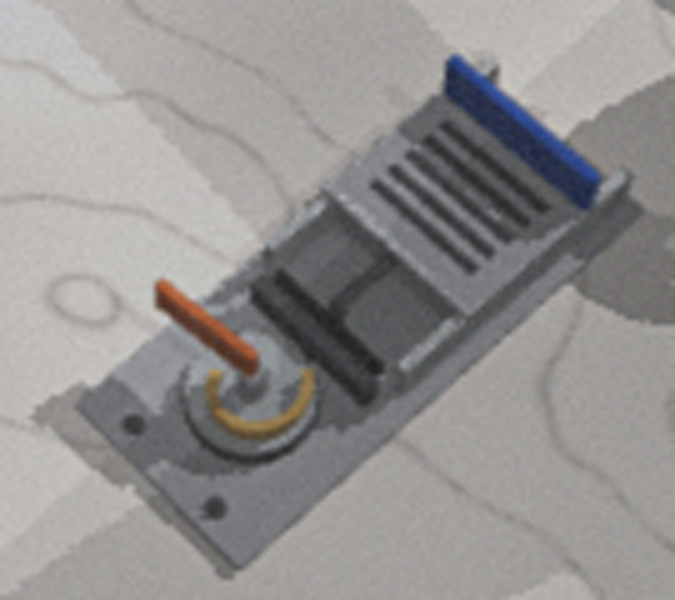

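Run:
```python
from h import *
T=lambda x,y:(265+(x+.5)/6-.5,150+(y+.5)/6-.5)
S=lambda x,y:(260+(x+.5)/5-.5,180+(y+.5)/5-.5)
t=lambda x,y,z:onz('top',*T(x,y),z)[:2].round(4)
s=lambda x,y,z:onz('scene',*S(x,y),z)[:2].round(4)
print('plate',t(159,75,.08),t(146,275,.08),'|',s(452,60,.08),s(603,182,.08))
print('lever',t(530,198,.07),t(534,322,.07),'|',s(252,350,.07),s(160,284,.07))
print('base',[t(x,y,.008) for x,y in((92,82),(655,115),(643,338),(78,300))],s(80,405,.008),s(235,570,.008))
```

```text
plate [0.653  0.1395] [0.5367 0.1436] | [0.5408 0.1466] [0.6604 0.1432]
lever [ 0.5879 -0.0764] [ 0.5157 -0.0795] | [ 0.5869 -0.0723] [ 0.5202 -0.0786]
base [array([0.6635, 0.1842]), array([ 0.6514, -0.1587]), array([ 0.5146, -0.152 ]), array([0.5301, 0.1884])] [ 0.5177 -0.1444] [ 0.653  -0.1539]
```

Request:
arm_command([
  [[0.03, -0.03, -0.02], [0, 0, 0.04], -1],
  [[0.07, -0.07, -0.04], [0, 0, 0.1], -1],
  [[0.11, -0.11, -0.06], [0, 0, 0.16], -1],
  [[0.15, -0.15, -0.074], [0, 0, 0.22], -1],
  [[0.19, -0.19, -0.074], [0, 0, 0.28], -1],
  [[0.23, -0.23, -0.074], [0, 0, 0.34], -1],
  [[0.27, -0.27, -0.074], [0, 0, 0.396], -1],
  [[0.31, -0.31, -0.074], [0, 0, 0.396], -1],
  [[0.35, -0.35, -0.074], [0, 0, 0.396], -1],
  [[0.38, -0.38, -0.074], [0, 0, 0.396], -1],
])

```text
time: 1.4
eef_pos: [0.4425, -0.093, 0.2505]
ee_rot: [0.0, 1.0, -0.017, 0.0]
wrist_force: [-0.1, -1.0, 0.1]
opening: 0.0022
```

Request:
arm_command([
  [[0.02, -0.05, 0], [0, 0, 0], -1],
  [[0.04, -0.1, 0], [0, 0, 0], -1],
  [[0.044, -0.115, 0], [0, 0, 0], -1],
  [[0.044, -0.115, 0], [0, 0, 0], -1],
])

```text
time: 1.9
eef_pos: [0.4899, 0.0187, 0.2502]
ee_rot: [0.0, 1.0, -0.017, -0.0]
wrist_force: [0.3, -0.7, -0.5]
opening: 0.0004
```

Run:
```python
from h import *
s=robot.state();print(s['eef_pos'],s['ee_rot'],s['wrist_force'],robot.camera_params('wrist').keys())
save('wrist','w1.png')
np.save('w1.npy',np.r_[s['eef_pos'],s['ee_rot']])
```

```text
[0.489889   0.01871726 0.25016911] [ 1.03572814e-04  9.99860281e-01 -1.67129306e-02 -2.92465903e-04] [ 0.28150702 -0.66961129 -0.49525569] dict_keys(['camera_matrix', 'hand_eye'])
```

View pics/w1.png

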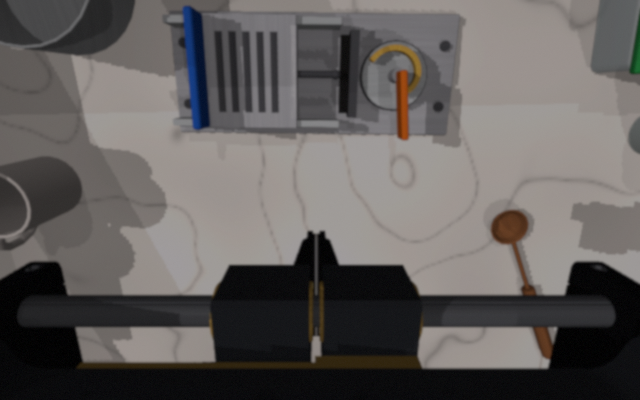

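Frame seen at columns 175–460, rows 8–135; blue plate at (196,65), lever from (402,72) to (404,137). I'll zoom in to read the points.

Run:
```python
from h import *
a=cv2.imread('pics/w1.png')
cv2.imwrite('pics/w1a.png',cv2.resize(a[0:140,165:305],None,fx=4,fy=4,interpolation=cv2.INTER_CUBIC))
cv2.imwrite('pics/w1b.png',cv2.resize(a[0:145,330:475],None,fx=4,fy=4,interpolation=cv2.INTER_CUBIC))
```

```text
(no output)
```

View pics/w1a.png

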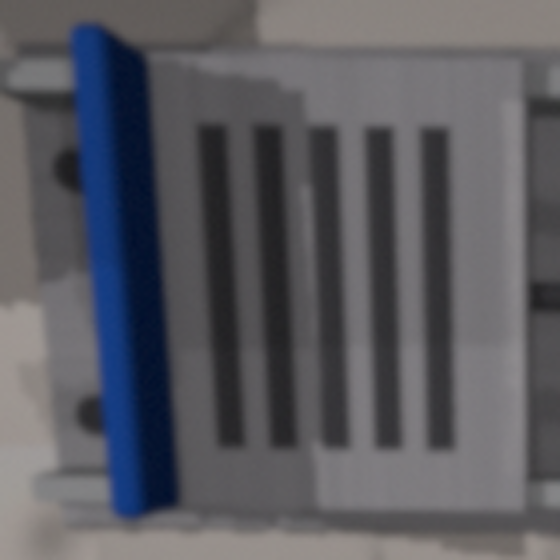

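View pics/w1b.png

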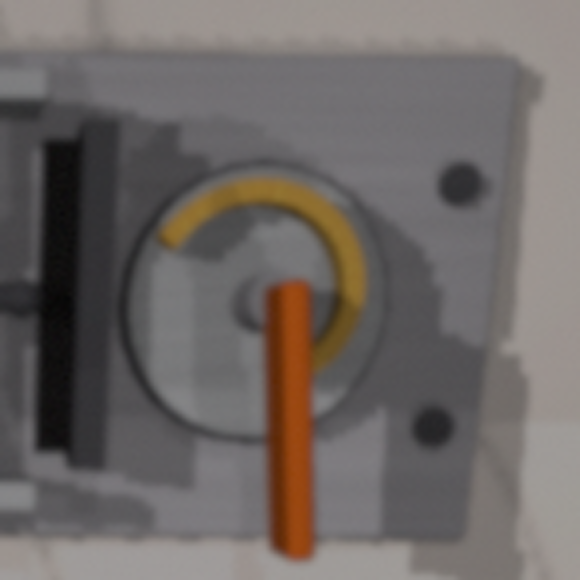

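Run:
```python
from h import *
v=np.load('w1.npy');s={'eef_pos':v[:3],'ee_rot':v[3:]}
f=lambda c,x,y,z:onz('wrist',c+(x+.5)/4-.5,(y+.5)/4-.5,z,s)[:2].round(4)
p=f(165,75,30,.08),f(165,115,515,.08)
print('plate outer',p,'mid',(p[0]+p[1])/2)
print('plate inner top',f(165,107,32,.08),f(165,135,515,.08))
print('lever in',f(330,271,284,.07),f(330,308,284,.07),'tip',f(330,283,556,.07),f(330,313,556,.07))
print('base',f(330,520,60,.008),f(330,467,538,.008))
print('disc',[f(330,256,300,z) for z in(.01,.02)])
print('slots deck',f(165,425,130,.046),f(165,455,130,.046),f(165,428,448,.046))
# pan & mug rough
print('holes',f(330,459,184,.008),f(330,432,427,.008),f(165,70,170,.008),f(165,93,413,.008))
```

```text
plate outer (array([0.6552, 0.1428]), array([0.539 , 0.1487])) mid [0.5971  0.14575]
plate inner top [0.6545 0.1351] [0.5388 0.1434]
lever in [ 0.5901 -0.0695] [ 0.5898 -0.0792] tip [ 0.5191 -0.075 ] [ 0.5188 -0.0833]
base [ 0.6524 -0.1539] [ 0.5146 -0.1482]
disc [array([ 0.5888, -0.0784]), array([ 0.5884, -0.0763])]
slots deck [0.6354 0.0631] [0.6351 0.055 ] [0.552  0.0682]
holes [ 0.6195 -0.1384] [ 0.5495 -0.1348] [0.6343 0.1736] [0.5646 0.1764]
```

Run:
```python
from h import *
s=robot.state();print(s['joint_positions'].round(3))
# pan rim in top view at z=.085, mug rim
for u,v in((246,149),(223,149),(270,149),(246,127),(246,171)): print(onz('top',u,v,.085).round(3))
print('mug',onz('top',220,215,.09).round(3))
```

```text
[-0.098  0.222  1.774 -0.     1.146  1.507]
[0.694 0.296 0.085]
[0.692 0.375 0.085]
[0.696 0.213 0.085]
[0.772 0.299 0.085]
[0.617 0.293 0.085]
mug [0.464 0.373 0.09 ]
```

Request:
arm_command([
  [[0.03, -0.05, 0], [0, 0, 0.013], -1],
  [[0.06, -0.1, 0.0], [0, 0, 0.013], -1],
  [[0.09, -0.15, 0.0], [0, 0, 0.013], -1],
  [[0.104, -0.17, 0.03], [0, 0, 0.013], -1],
  [[0.104, -0.17, 0.08], [0, 0, 0.013], -1],
  [[0.104, -0.17, 0.13], [0, 0, 0.013], -1],
  [[0.104, -0.17, 0.17], [0, 0, 0.013], -1],
  [[0.104, -0.17, 0.19], [0, 0, 0.013], -1],
  [[0.104, -0.17, 0.19], [0, 0, 0.013], -1],
], newtons=40)

```text
time: 3.08
eef_pos: [0.5995, 0.1826, 0.0592]
ee_rot: [0.0, 1.0, -0.025, -0.001]
wrist_force: [0.6, -0.1, -0.3]
opening: 0.0008
```

Request:
arm_command([
  [[0, 0.01, 0], [0, 0, 0], -1],
  [[0, 0.018, 0], [0, 0, 0], -1],
  [[0, 0.024, 0], [0, 0, 0], -1],
  [[0, 0.03, 0], [0, 0, 0], -1],
  [[0, 0.036, 0], [0, 0, 0], -1],
  [[0, 0.042, 0], [0, 0, 0], -1],
  [[0, 0.048, 0], [0, 0, 0], -1],
  [[0, 0.053, 0], [0, 0, 0], -1],
])

```text
time: 4.08
eef_pos: [0.5974, 0.1312, 0.0604]
ee_rot: [0.0, 1.0, -0.024, -0.0]
wrist_force: [0.0, 0.2, -0.4]
opening: 0.0001
```

Run:
```python
from h import *
save('top','t2.png')
a=cv2.imread('pics/t2.png')[150:220,265:385];cv2.imwrite('pics/t2c.png',cv2.resize(a,None,fx=6,fy=6,interpolation=cv2.INTER_CUBIC))
```

```text
(no output)
```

View pics/t2c.png

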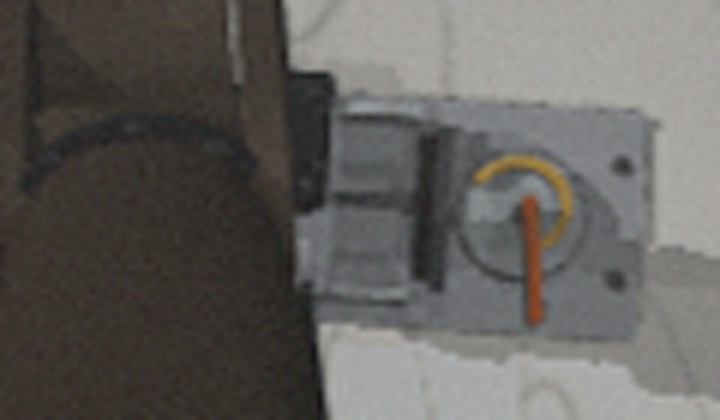

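Run:
```python
from h import *
print(robot.state()['wrist_force'])
save('scene','s2.png');save('wrist','w2.png')
a=cv2.imread('pics/s2.png')[160:300,250:410];cv2.imwrite('pics/s2c.png',cv2.resize(a,None,fx=4,fy=4,interpolation=cv2.INTER_CUBIC))
```

```text
[ 0.35008414  0.31032232 -0.07204729]
```

View pics/s2c.png

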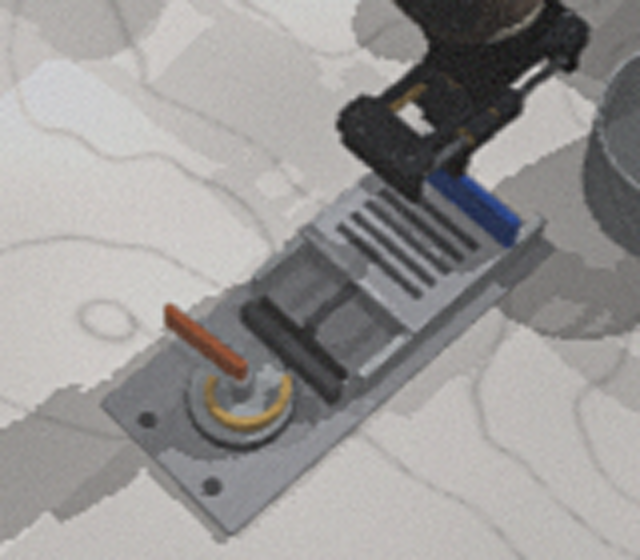

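View pics/w2.png

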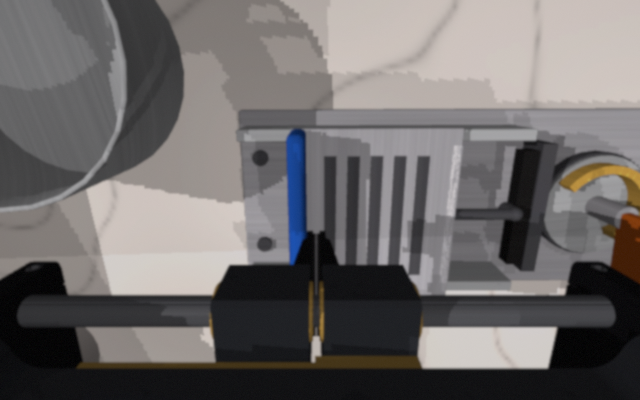

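```bash
python3 - <<'E'
from h import *
s=robot.state();print(s['eef_pos'],s['opening'])
for p in((288,140),(305,140),(288,255),(305,260),(288,240)):print(p,onz('wrist',*p,.08,s).round(4))
print(onz('wrist',462,140,.046,s).round(4),onz('wrist',447,290,.046,s).round(4))
q=lambda x,y:(250+(x+.5)/4-.5,160+(y+.5)/4-.5)
print('scene plate',onz('scene',*q(522,228),.08),onz('scene',*q(515,245),.044),'deckfront',onz('scene',*q(302,232),.046),onz('scene',*q(408,332),.046))
S=lambda x,y:(260+(x+.5)/5-.5,180+(y+.5)/5-.5)
print('before front',onz('scene',*S(330,195),.046),onz('scene',*S(462,313),.046))
E
python3 - <<'E'
import cv2
a=cv2.imread('pics/w2.png')[200:300,230:400];cv2.imwrite('pics/w2c.png',cv2.resize(a,None,fx=4,fy=4,interpolation=cv2.INTER_CUBIC))
E
```

```text
[0.59745753 0.13136695 0.06039978] 0.00017747109047116025
(288, 140) [0.6543 0.1444 0.08  ]
(305, 140) [0.6539 0.1353 0.08  ]
(288, 255) [0.5867 0.1493 0.08  ]
(305, 260) [0.5829 0.1395 0.08  ]
(288, 240) [0.5963 0.1486 0.08  ]
[0.6446 0.037  0.046 ] [0.537  0.0405 0.046 ]
scene plate [0.66162508 0.14141294 0.08      ] [0.65649096 0.14652111 0.044     ] deckfront [0.53619183 0.04395189 0.046     ] [0.64838405 0.0357271  0.046     ]
before front [0.53952413 0.04246653 0.046     ] [0.64824422 0.03751293 0.046     ]
```

View pics/w2c.png

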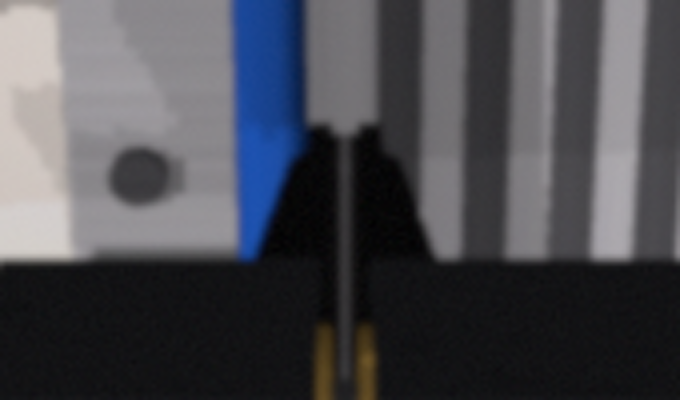

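```bash
python3 - <<'E'
from h import *
for z in(.046,.06,.08,.1):print(onz('scene',250+418/4,160+197/4,z).round(4))
print(robot.state()['joint_positions'].round(3))
p=robot.camera_params('scene');T=np.linalg.inv(p['world_from_camera'])
for P in([.5974,.1314,.0604],[.597,.146,.08],[.539,.1487,.08],[.655,.143,.08]):
    c=T[:3]@np.r_[P,1];K=p['camera_matrix'];print(P,K[0,2]+K[0,0]*c[0]/-c[2],K[1,2]+K[0,0]*-c[1]/-c[2])
E
python3 - <<'E'
import cv2
a=cv2.imread('pics/s2.png')[165:235,320:400];cv2.imwrite('pics/s2d.png',cv2.resize(a,None,fx=8,fy=8,interpolation=cv2.INTER_CUBIC))
E
```

```text
[0.5795 0.1269 0.046 ]
[0.5845 0.1195 0.06  ]
[0.5918 0.1089 0.08  ]
[0.5991 0.0983 0.1   ]
[ 0.109  0.605  1.706 -0.     0.831  1.728]
[0.5974, 0.1314, 0.0604] 360.4138721956214 209.29016275396796
[0.597, 0.146, 0.08] 364.13709338115194 202.64661749121018
[0.539, 0.1487, 0.08] 350.00098902500997 190.84030732207506
[0.655, 0.143, 0.08] 378.70287013043037 214.93036287783224
```

View pics/s2d.png

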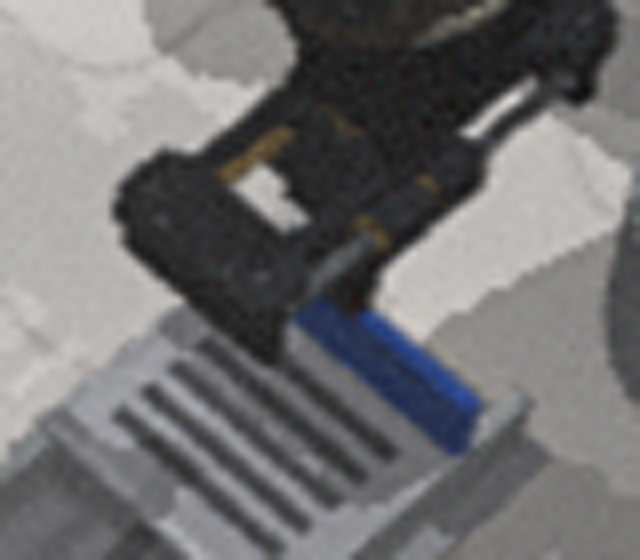

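The readings disagree: the TCP is at y=0.131, inside the plate's measured inner face, with about 0 N. The plate still appears unmoved in s2d, with its right end at about (480,410). I'll raise the tool straight up and look before doing anything else.

Request:
arm_command([
  [[0, 0, -0.02], [0, 0, 0], -1],
  [[0, 0, -0.05], [0, 0, 0], -1],
  [[0, 0, -0.09], [0, 0, 0], -1],
  [[-0.03, 0, -0.12], [0, 0, 0], -1],
  [[-0.06, 0, -0.12], [0, 0, 0], -1],
  [[-0.06, 0, -0.12], [0, 0, 0], -1],
])

```text
time: 4.97
eef_pos: [0.5363, 0.1349, 0.1812]
ee_rot: [-0.0, 1.0, -0.024, 0.0]
wrist_force: [1.2, 0.7, 0.5]
opening: 0.0003
```

Run:
```python
from h import *
s=robot.state();print(s['eef_pos'],s['wrist_force'])
save('wrist','w3.png');save('scene','s3.png')
a=cv2.imread('pics/s3.png')[180:300,260:395];b=cv2.imread('pics/scene0.png')[180:300,260:395]
cv2.imwrite('pics/cmp.png',cv2.resize(np.hstack([b,a]),None,fx=2.9,fy=2.9,interpolation=cv2.INTER_CUBIC))
```

```text
[0.53625732 0.13485759 0.18115802] [1.16795555 0.67988315 0.53014809]
```

View pics/w3.png

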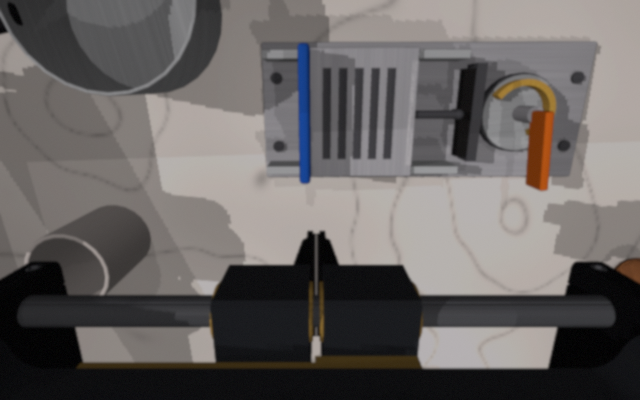

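View pics/cmp.png

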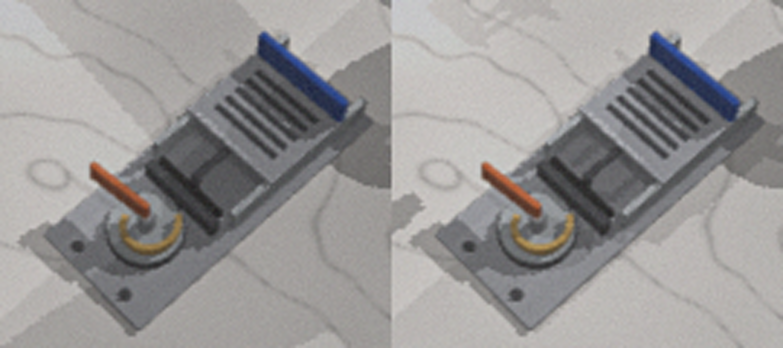

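Run:
```python
from h import *
s=robot.state()
f=lambda u,v,z:onz('wrist',u,v,z,s)[:2].round(4)
print('outer',f(299,46,.08),f(300,180,.08),'inner',f(309,46,.08),f(310,180,.08))
print('holes',f(276,78,.008),f(279,146,.008),f(578,78,.008),f(564,146,.008))
print('front',f(417,48,.046),f(411,175,.046))
v=np.load('w1.npy');s={'eef_pos':v[:3],'ee_rot':v[3:]}
print('w1 front',f(165+522/4,60/4,.046),f(165+522/4,510/4,.046))
```

```text
outer [0.6562 0.1434] [0.5437 0.1496] inner [0.6558 0.1353] [0.5432 0.1406]
holes [0.6358 0.1719] [0.5656 0.1743] [ 0.6204 -0.14  ] [ 0.5502 -0.1361]
front [0.6535 0.0376] [0.5352 0.0398]
w1 front [0.6512 0.0356] [0.5331 0.0417]
```

The deck and plate have not moved (plate outer face is still at y≈0.146), so that sideways push passed without engaging. I'll pinch the plate with the pads and slide the deck that way.

Request:
arm_command([
  [[0.03, -0.005, 0], [0, 0, 0], -0.16],
  [[0.061, -0.01, 0.0], [0, 0, 0], -0.16],
  [[0.061, -0.01, 0.04], [0, 0, 0], -0.16],
  [[0.061, -0.01, 0.08], [0, 0, 0], -0.16],
  [[0.061, -0.01, 0.11], [0, 0, 0], -0.16],
  [[0.061, -0.01, 0.128], [0, 0, 0], -0.16],
  [[0.061, -0.01, 0.128], [0, 0, 0], -0.16],
], newtons=20)

```text
time: 5.95
eef_pos: [0.5989, 0.1414, 0.0512]
ee_rot: [0.0, 1.0, -0.024, -0.001]
wrist_force: [-0.3, -0.8, 0.3]
opening: 0.0399
```

Run:
```python
from h import *
save('wrist','w4.png')
```

```text
(no output)
```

View pics/w4.png

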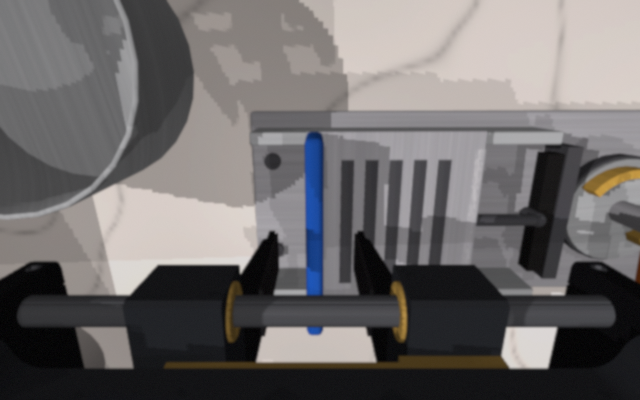

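The plate stands centred between the open fingers, at (315,230). Closing gently.

Request:
arm_command([
  [[0, 0, 0], [0, 0, 0], -1],
  [[0, 0, 0], [0, 0, 0], -1],
  [[0, 0, 0], [0, 0, 0], -1],
  [[0, 0, 0], [0, 0, 0], -1],
], newtons=15)

```text
time: 6.5
eef_pos: [0.599, 0.1415, 0.0527]
ee_rot: [0.0, 1.0, -0.024, 0.0]
wrist_force: [-0.4, -0.8, 0.6]
opening: 0.0051
```

Request:
arm_command([
  [[0, 0, 0], [0, 0, 0], -1],
  [[0, 0, 0], [0, 0, 0], -1],
])

```text
time: 6.75
eef_pos: [0.5989, 0.1415, 0.0524]
ee_rot: [0.0, 1.0, -0.024, 0.0]
wrist_force: [0.4, 0.3, 0.5]
opening: 0.0006
```

Run:
```python
from h import *
save('wrist','w5.png')
a=cv2.imread('pics/w5.png')[100:360,200:440];cv2.imwrite('pics/w5c.png',cv2.resize(a,None,fx=2.3,fy=2.3))
```

```text
(no output)
```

View pics/w5c.png

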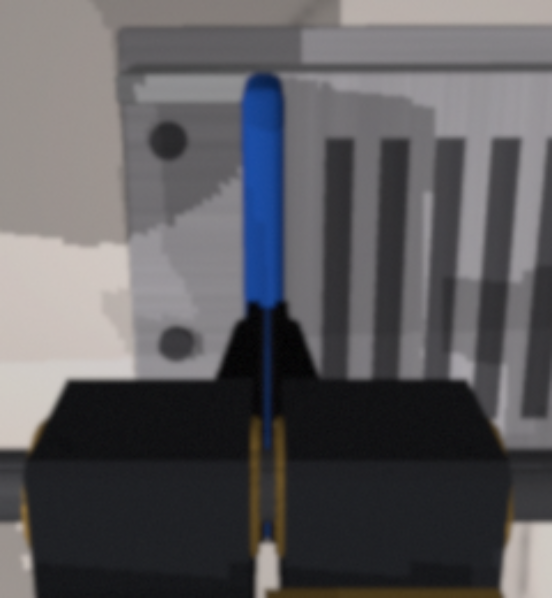

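Closing went to 0.6 mm on a 10 mm plate with no force, so the fingers don't contact the plate here as seen. I'll run a gentle touch test on the deck top (expected at z = 0.046) to check heights and contact.

Request:
arm_command([
  [[0, 0, -0.03], [0, 0, 0], -1],
  [[0, 0, -0.05], [0, 0, 0], -1],
  [[0, 0.03, -0.05], [0, 0, 0], -1],
  [[0, 0.06, -0.04], [0, 0, 0], -1],
  [[0, 0.06, -0.01], [0, 0, 0], -1],
  [[0, 0.06, 0.0], [0, 0, 0], -1],
  [[0, 0.06, 0.003], [0, 0, 0], -1],
  [[0, 0.06, 0.005], [0, 0, 0], -1],
])

```text
time: 7.8
eef_pos: [0.5964, 0.082, 0.0479]
ee_rot: [0.0, 1.0, -0.024, 0.0]
wrist_force: [0.5, -0.1, 0.2]
opening: 0.0003
```

Request:
arm_command([
  [[0, 0, 0.001], [0, 0, 0], -1],
  [[0, 0, 0.002], [0, 0, 0], -1],
  [[0, 0, 0.003], [0, 0, 0], -1],
  [[0, 0, 0.003], [0, 0, 0], -1],
])

```text
time: 8.3
eef_pos: [0.596, 0.0816, 0.0444]
ee_rot: [0.0, 1.0, -0.024, 0.0]
wrist_force: [1.0, -0.7, 0.1]
opening: 0.0006
```

Request:
arm_command([
  [[0, 0, 0.001], [0, 0, 0], -1],
  [[0, 0, 0.002], [0, 0, 0], -1],
  [[0, 0, 0.003], [0, 0, 0], -1],
  [[0, 0, 0.004], [0, 0, 0], -1],
  [[0, 0, 0.004], [0, 0, 0], -1],
])

```text
time: 8.93
eef_pos: [0.596, 0.0816, 0.0403]
ee_rot: [0.0, 1.0, -0.024, -0.0]
wrist_force: [0.1, 0.6, 0.2]
opening: 0.0003
```

Run:
```python
from h import *
s=robot.state();print(s['eef_pos'],s['wrist_force'])
save('wrist','w6.png');save('scene','s6.png')
a=cv2.imread('pics/w6.png')[100:360,200:440];b=cv2.imread('pics/s6.png')[170:270,300:400]
cv2.imwrite('pics/w6c.png',np.hstack([cv2.resize(a,(400,433)),cv2.resize(b,(400,433))]))
```

```text
[0.59596966 0.08155594 0.04030322] [0.07235771 0.64538384 0.20097934]
```

View pics/w6c.png

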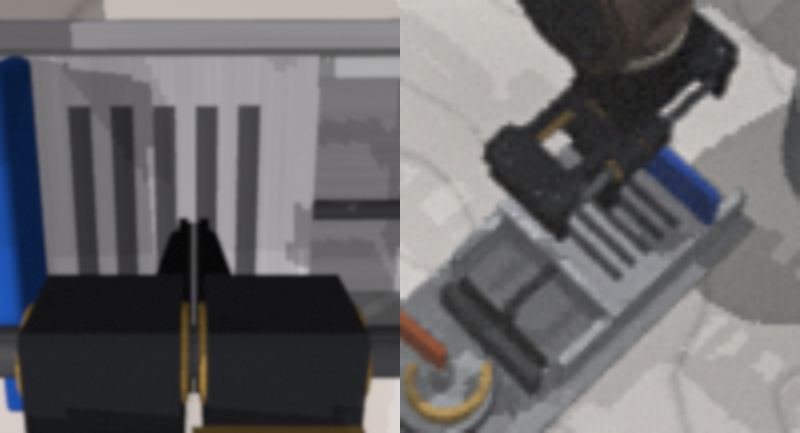

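Run:
```python
from h import *
p=robot.camera_params('scene');T=np.linalg.inv(p['world_from_camera']);K=p['camera_matrix']
for z in(.04,.06,.08,.1):
  for dx in(-.01,.01):
    c=T[:3]@np.array([.596+dx,.0816-.006,z,1]);print(z,dx,K[0,2]+K[0,0]*c[0]/-c[2],K[1,2]+K[0,0]*-c[1]/-c[2])
a=cv2.imread('pics/s6.png')[195:245,315:375];cv2.imwrite('pics/s6d.png',cv2.resize(a,None,fx=12,fy=12,interpolation=cv2.INTER_CUBIC))
w=cv2.imread('pics/w6.png')[215:275,280:350];cv2.imwrite('pics/w6d.png',cv2.resize(w,None,fx=9,fy=9,interpolation=cv2.INTER_CUBIC))
```

```text
0.04 -0.01 344.600639949667 222.11080113451007
0.04 0.01 349.64549444024476 226.16570412832948
0.06 -0.01 345.0014100105997 218.62170242195083
0.06 0.01 350.11221019039886 222.7077682718673
0.08 -0.01 345.4123628882519 215.04395224519965
0.08 0.01 350.5908531430256 219.16146277910323
0.1 -0.01 345.83389166583254 211.37412842717202
0.1 0.01 351.08188642616193 215.52335629584684
```

View pics/s6d.png

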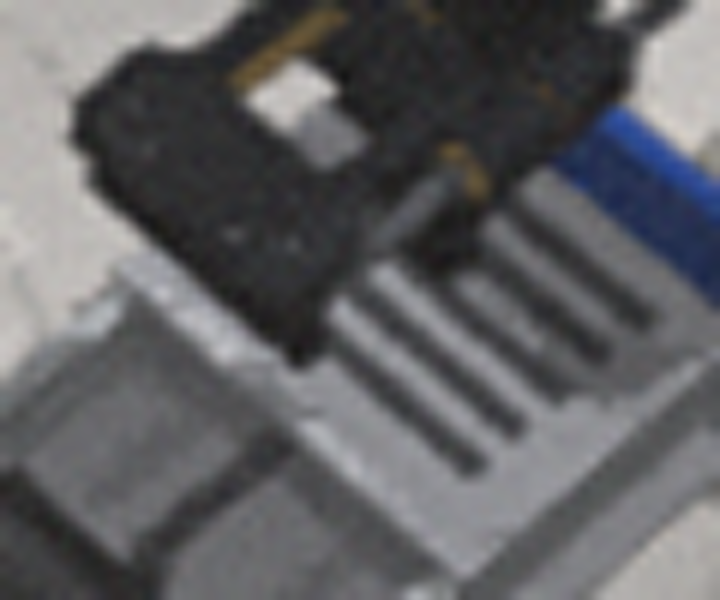

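View pics/w6d.png

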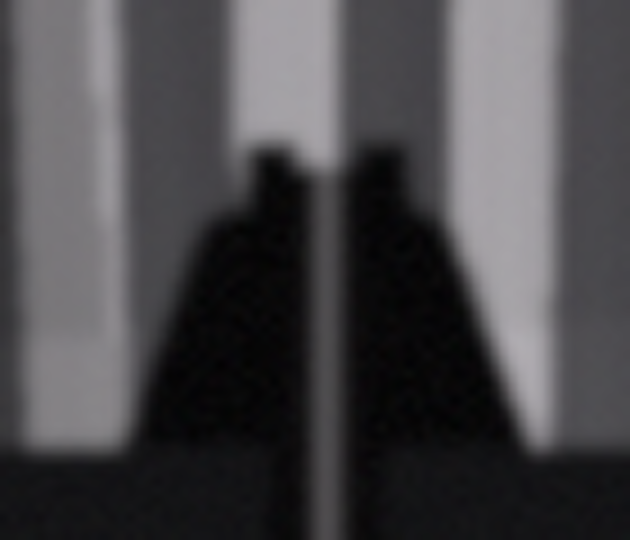

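Looking closer, the black corner at (300,355) in s6d is a carriage block. The real fingertip shows near (445,265), which fits a height of about 0.09 rather than the reported 0.04. The wrist view also fits a tip about 35 mm short of the reported TCP. So the fingers passed above the plate. I'll find the true tip height by touching the deck gently.

Request:
arm_command([
  [[0, 0, 0.003], [0, 0, 0], -1],
  [[0, 0, 0.006], [0, 0, 0], -1],
  [[0, 0, 0.009], [0, 0, 0], -1],
  [[0, 0, 0.012], [0, 0, 0], -1],
  [[0, 0, 0.014], [0, 0, 0], -1],
  [[0, 0, 0.016], [0, 0, 0], -1],
  [[0, 0, 0.016], [0, 0, 0], -1],
])

```text
time: 9.9
eef_pos: [0.596, 0.0816, 0.0243]
ee_rot: [0.0, 1.0, -0.024, -0.0]
wrist_force: [-1.4, -0.1, -0.4]
opening: 0.0004
```

Run:
```python
from h import *
s=robot.state();print(s['eef_pos'],s['wrist_force'],s['joint_positions'])
for n in('wrist','scene'):save(n,n+'7.png')
a=cv2.imread('pics/wrist7.png')[100:360,200:440];b=cv2.imread('pics/scene7.png')[195:245,315:375]
cv2.imwrite('pics/c7.png',np.hstack([cv2.resize(a,(380,400)),cv2.resize(b,(420,400),interpolation=cv2.INTER_CUBIC)]))
```

```text
[0.59596211 0.08157367 0.02426297] [-1.44140193 -0.0934961  -0.38856861] [ 2.62830673e-02  6.43027564e-01  1.75614482e+00 -7.82752402e-05
  7.42633635e-01  1.64541153e+00]
```

View pics/c7.png

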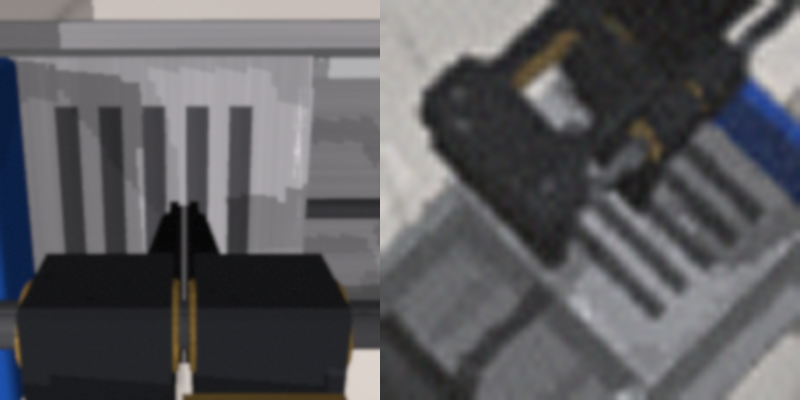

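The tip is still above the deck at reported z=0.024, in line with the fingers ending 35–45 mm behind the reported TCP. Going lower here would bring the gripper body onto the plate. I'll lift, turn the tool a quarter turn so the body runs along the plate, and approach the plate from outside at a corrected height.

Request:
arm_command([
  [[0, 0, -0.04], [0, 0, 0], -1],
  [[0, 0, -0.08], [0, 0, 0], -1],
  [[0, -0.02, -0.12], [0, 0, -0.18], -1],
  [[0, -0.05, -0.12], [0, 0, -0.36], -1],
  [[0, -0.08, -0.12], [0, 0, -0.54], -1],
  [[0, -0.1, -0.12], [0, 0, -0.72], -1],
  [[0, -0.105, -0.12], [0, 0, -0.9], -1],
  [[0, -0.105, -0.12], [0, 0, -1.08], -1],
  [[0, -0.105, -0.12], [0, 0, -1.26], -1],
  [[0, -0.105, -0.12], [0, 0, -1.44], -1],
])

```text
time: 11.25
eef_pos: [0.601, 0.1865, 0.1445]
ee_rot: [0.0, 0.766, 0.643, 0.0]
wrist_force: [0.5, 0.6, 0.0]
opening: 0.0005
```

Request:
arm_command([
  [[0, 0, 0], [0, 0, -0.133], -1],
  [[0, 0, 0.03], [0, 0, -0.133], -1],
  [[0, 0, 0.06], [0, 0, -0.133], -1],
  [[0, 0, 0.06], [0, 0, -0.133], -1],
])

```text
time: 11.75
eef_pos: [0.6, 0.1862, 0.0828]
ee_rot: [-0.001, 0.723, 0.691, -0.002]
wrist_force: [-0.2, 0.8, 1.4]
opening: 0.0005
```

Run:
```python
from h import *
s=robot.state();print(s['eef_pos'],s['ee_rot'],s['wrist_force'])
for n in('wrist','scene'):save(n,n+'8.png')
b=cv2.imread('pics/scene8.png')[150:230,310:430]
cv2.imwrite('pics/c8.png',cv2.resize(b,None,fx=6,fy=6,interpolation=cv2.INTER_CUBIC))
```

```text
[0.60001558 0.18620784 0.08279758] [-0.00093601  0.7231902   0.69064646 -0.00158668] [-0.20135317  0.7624982   1.35629076]
```

View pics/c8.png

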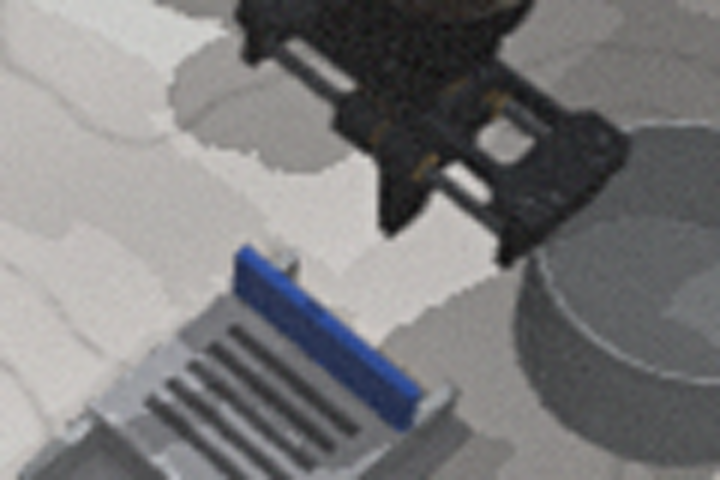

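View pics/wrist8.png

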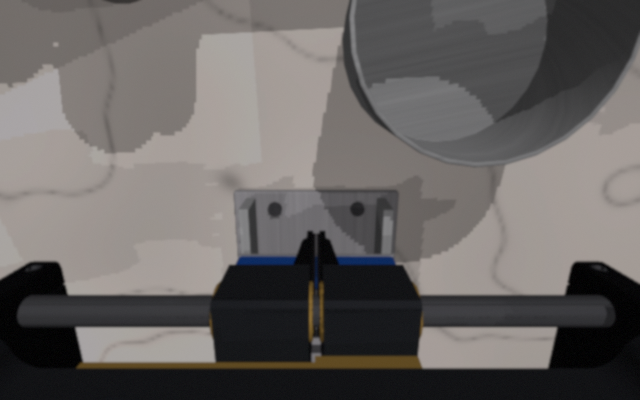

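Run:
```python
from h import *
s=robot.state()
p=robot.camera_params('scene');T=np.linalg.inv(p['world_from_camera']);K=p['camera_matrix']
for z in(.06,.083,.1,.12,.14):
  for x,y in((.6,.186),(.606,.176),(.594,.176)):
    c=T[:3]@np.array([x,y,z,1]);print(z,x,y,(K[0,2]+K[0,0]*c[0]/-c[2]).round(1),(K[1,2]+K[0,0]*-c[1]/-c[2]).round(1))
q=s['ee_rot'];print(R.from_quat([q[1],q[2],q[3],q[0]]).as_matrix().round(3))
```

```text
0.06 0.6 0.186 372.9 198.9
0.06 0.606 0.176 372.3 202.0
0.06 0.594 0.176 369.2 199.7
0.083 0.6 0.186 373.8 194.6
0.083 0.606 0.176 373.1 197.8
0.083 0.594 0.176 370.0 195.4
0.1 0.6 0.186 374.4 191.4
0.1 0.606 0.176 373.8 194.5
0.1 0.594 0.176 370.7 192.2
0.12 0.6 0.186 375.2 187.4
0.12 0.606 0.176 374.6 190.7
0.12 0.594 0.176 371.4 188.3
0.14 0.6 0.186 376.0 183.4
0.14 0.606 0.176 375.4 186.7
0.14 0.594 0.176 372.1 184.3
[[ 0.046  0.999  0.001]
 [ 0.999 -0.046  0.   ]
 [ 0.     0.001 -1.   ]]
```

Request:
arm_command([
  [[-0.012, 0, 0], [0, 0, 0], -1],
  [[-0.012, 0, 0.02], [0, 0, 0], -1],
  [[-0.012, 0, 0.04], [0, 0, 0], -1],
  [[-0.012, 0, 0.055], [0, 0, 0], -1],
  [[-0.012, 0, 0.059], [0, 0, 0], -1],
  [[-0.016, 0, 0.059], [0, 0, 0], -1],
  [[-0.02, 0, 0.059], [0, 0, 0], -1],
  [[-0.024, 0, 0.059], [0, 0, 0], -1],
  [[-0.028, 0, 0.059], [0, 0, 0], -1],
])

```text
time: 12.98
eef_pos: [0.5999, 0.1583, 0.0257]
ee_rot: [0.0, 0.723, 0.691, 0.0]
wrist_force: [-0.3, 1.3, 1.1]
opening: 0.0006
```

Request:
arm_command([
  [[-0.003, 0, 0], [0, 0, 0], -1],
  [[-0.006, 0, 0], [0, 0, 0], -1],
  [[-0.01, 0, 0], [0, 0, 0], -1],
  [[-0.014, 0, 0], [0, 0, 0], -1],
])

```text
time: 13.48
eef_pos: [0.5993, 0.1443, 0.0255]
ee_rot: [0.0, 0.723, 0.691, 0.0]
wrist_force: [0.1, 2.3, 1.9]
opening: 0.0005
```

Run:
```python
from h import *
s=robot.state();print(s['eef_pos'],s['wrist_force'])
save('scene','scene9.png')
b=cv2.imread('pics/scene9.png')[170:290,270:410]
cv2.imwrite('pics/c9.png',cv2.resize(b,None,fx=5,fy=5,interpolation=cv2.INTER_CUBIC))
```

```text
[0.59929616 0.14430983 0.02546709] [0.09679429 2.25746122 1.94562662]
```

View pics/c9.png

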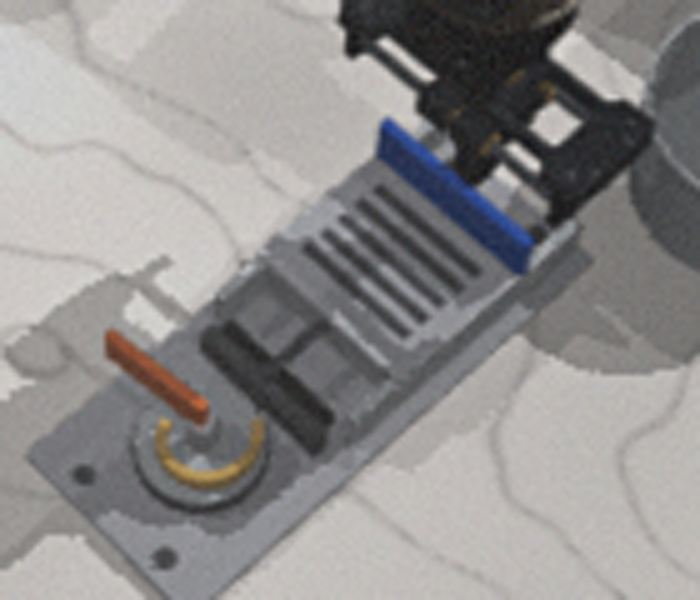

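The fingers now bear on the plate and the deck is moving, at about 2.3 N. Continuing.

Request:
arm_command([
  [[-0.004, 0, 0], [0, 0, 0], -1],
  [[-0.008, 0, 0], [0, 0, 0], -1],
  [[-0.012, 0, 0], [0, 0, 0], -1],
  [[-0.016, 0, 0], [0, 0, 0], -1],
  [[-0.02, 0, 0], [0, 0, 0], -1],
  [[-0.023, 0, 0], [0, 0, 0], -1],
])

```text
time: 14.28
eef_pos: [0.5982, 0.1212, 0.0254]
ee_rot: [0.0, 0.723, 0.691, 0.0]
wrist_force: [2.0, 1.8, 0.7]
opening: 0.0009
```

Request:
arm_command([
  [[-0.002, 0, 0], [0, 0, 0], -1],
  [[-0.004, 0, 0], [0, 0, 0], -1],
])

```text
time: 14.52
eef_pos: [0.598, 0.1174, 0.0254]
ee_rot: [0.0, 0.723, 0.691, 0.0]
wrist_force: [1.8, 2.8, 1.4]
opening: 0.0005
```

Request:
arm_command([
  [[-0.002, 0, 0], [0, 0, 0], -1],
  [[-0.004, 0, 0], [0, 0, 0], -1],
])

```text
time: 14.78
eef_pos: [0.5978, 0.1135, 0.0254]
ee_rot: [0.0, 0.723, 0.691, 0.0]
wrist_force: [1.9, 2.2, 0.9]
opening: 0.0002
```

Request:
arm_command([
  [[-0.001, 0, 0], [0, 0, 0], -1],
  [[-0.002, 0, 0], [0, 0, 0], -1],
])

```text
time: 15.02
eef_pos: [0.5976, 0.1115, 0.0254]
ee_rot: [0.0, 0.723, 0.691, -0.0]
wrist_force: [1.7, 2.8, 0.8]
opening: 0.0004
```

Request:
arm_command([
  [[-0.001, 0, 0], [0, 0, 0], -1],
  [[-0.002, 0, 0], [0, 0, 0], -1],
])

```text
time: 15.28
eef_pos: [0.5975, 0.1095, 0.0254]
ee_rot: [0.0, 0.723, 0.691, -0.0]
wrist_force: [1.9, 2.8, 0.8]
opening: 0.0004
```

Run:
```python
from h import *
save('scene','scene10.png')
b=cv2.imread('pics/scene10.png')[170:290,270:410]
cv2.imwrite('pics/c10.png',cv2.resize(b,None,fx=5,fy=5,interpolation=cv2.INTER_CUBIC))
```

```text
(no output)
```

View pics/c10.png

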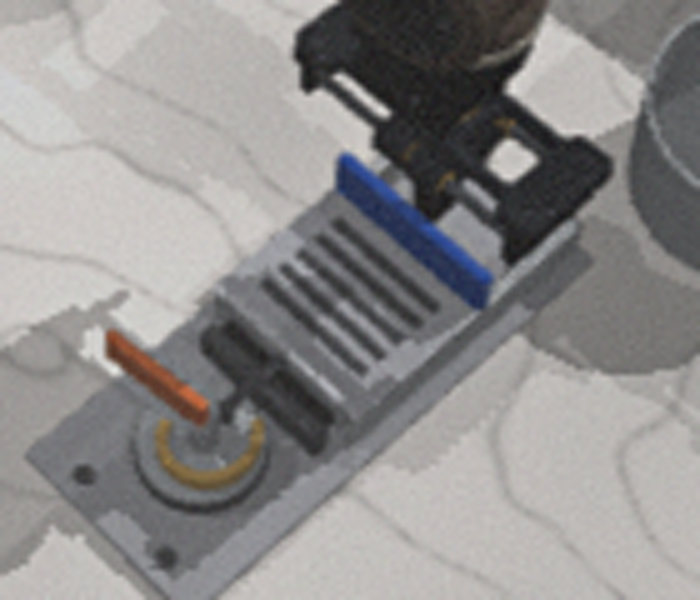

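Request:
arm_command([
  [[-0.001, 0, 0], [0, 0, 0], -1],
  [[-0.002, 0, 0], [0, 0, 0], -1],
])

```text
time: 15.58
eef_pos: [0.5975, 0.1091, 0.0254]
ee_rot: [-0.001, 0.723, 0.69, 0.001]
wrist_force: [2.3, 18.2, -0.1]
opening: 0.0007
```

Request:
arm_command([
  [[-0.001, 0, 0], [0, 0, 0], -1],
  [[-0.002, 0, 0], [0, 0, 0], -1],
])

```text
time: 15.82
eef_pos: [0.5976, 0.1088, 0.0255]
ee_rot: [-0.001, 0.723, 0.69, 0.002]
wrist_force: [3.3, 29.7, -0.9]
opening: 0.0007
```

Request:
arm_command([
  [[-0.001, 0, 0], [0, 0, 0], -1],
  [[-0.002, 0, 0], [0, 0, 0], -1],
])

```text
time: 16.08
eef_pos: [0.5976, 0.1085, 0.0256]
ee_rot: [-0.002, 0.724, 0.69, 0.003]
wrist_force: [3.3, 41.0, -2.4]
opening: 0.0002
```

The seal is met: the force rose steeply at y≈0.109. I overshot to 41 N at the fingers by sending three steps together. Backing off.

Request:
arm_command([
  [[0.004, 0, 0], [0, 0, 0], -1],
  [[0.008, 0, 0], [0, 0, 0], -1],
  [[0.015, 0, 0], [0, 0, 0], -1],
  [[0.03, 0, 0], [0, 0, 0], -1],
  [[0.035, 0, -0.04], [0, 0, 0], -1],
  [[0.035, 0, -0.09], [0, 0, 0], -1],
  [[0.035, 0, -0.14], [0, 0, 0], -1],
  [[0.01, 0.0, -0.16], [0, 0, 0.18], -1],
  [[-0.03, 0, -0.16], [0, 0, 0.36], -1],
  [[-0.07, 0, -0.16], [0, 0, 0.54], -1],
])

```text
time: 17.32
eef_pos: [0.5939, 0.0333, 0.1858]
ee_rot: [0.0, 0.882, 0.47, 0.0]
wrist_force: [-0.1, -0.4, -1.0]
opening: 0.0005
```

Request:
arm_command([
  [[-0.03, -0.01, 0], [0, 0, 0.15], -0.4],
  [[-0.07, -0.02, 0], [0, 0, 0.32], -0.4],
  [[-0.11, -0.035, 0], [0, 0, 0.48], -0.4],
  [[-0.15, -0.05, 0], [0, 0, 0.64], -0.4],
  [[-0.173, -0.054, 0], [0, 0, 0.8], -0.4],
  [[-0.173, -0.054, 0], [0, 0, 0.928], -0.4],
  [[-0.173, -0.054, 0], [0, 0, 0.928], -0.4],
], newtons=20)

```text
time: 18.2
eef_pos: [0.4534, -0.0805, 0.1856]
ee_rot: [0.0, 1.0, 0.029, 0.0]
wrist_force: [0.5, 0.3, -0.5]
opening: 0.0287
```

Run:
```python
from h import *
s=robot.state();print(s['time'],s['eef_pos'],s['ee_rot'],s['joint_positions'][5],s['opening'],s['wrist_force'],s['torque'])
save('wrist','w11.png');save('scene','s11.png')
np.save('w11.npy',np.r_[s['eef_pos'],s['ee_rot']])
b=cv2.imread('pics/s11.png')[190:290,265:385]
cv2.imwrite('pics/s11c.png',cv2.resize(b,None,fx=6,fy=6,interpolation=cv2.INTER_CUBIC))
```

```text
18.2 [ 0.45342023 -0.08049356  0.18561513] [1.00935506e-04 9.99588694e-01 2.86779676e-02 8.75536476e-05] 1.194321411253116 0.028666685117414034 [ 0.45481286  0.27835119 -0.51121948] [0.00336443 0.01446726 0.02738369]
```

View pics/w11.png

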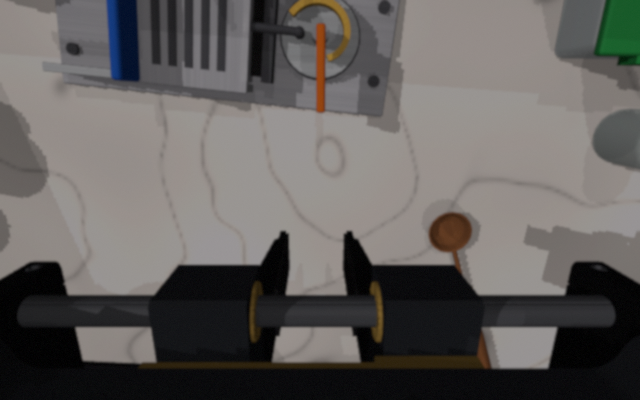

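View pics/s11c.png

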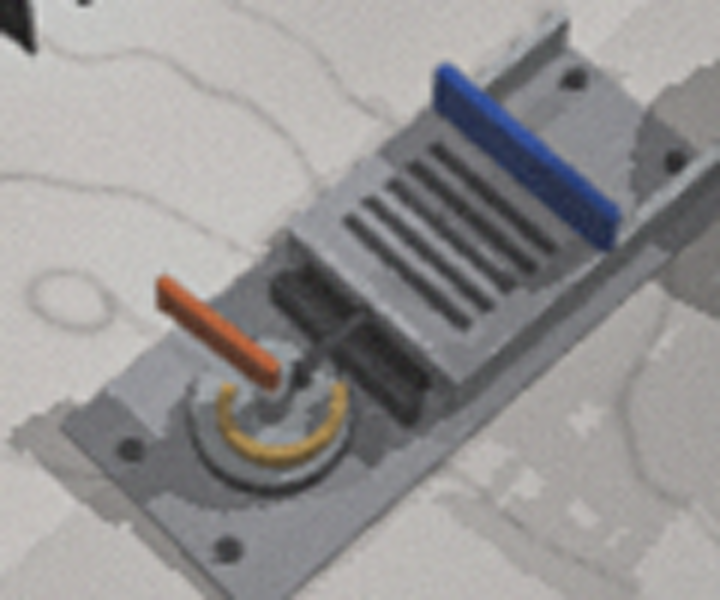

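Run:
```python
from h import *
v=np.load('w11.npy');s={'eef_pos':v[:3],'ee_rot':v[3:]}
im=cv2.imread('pics/w11.png');h=cv2.cvtColor(im,cv2.COLOR_BGR2HSV)
m=cv2.inRange(h,(5,150,100),(16,255,255));m[130:]=0;m[:,:300]=0;m[:,345:]=0
ys,xs=np.nonzero(m)
for y in range(ys.min(),ys.max()+1,12):
    r=xs[ys==y];print(y,r.min(),r.max())
print(ys.min(),ys.max())
for u,vv in((320.5,26),(321,111)):print(onz('wrist',u,vv,.07,s).round(4))
f=lambda u,v,z:onz('wrist',u,v,z,s)[:2].round(4)
print('holes',f(384,7,.008),f(373,81,.008),'plate in',f(125,5,.08),f(138,78,.08))
cv2.imwrite('pics/w11f.png',cv2.resize(im[220:290,250:385],None,fx=5,fy=5,interpolation=cv2.INTER_CUBIC))
```

```text
24 318 323
36 317 324
48 317 324
60 317 324
72 317 323
84 317 323
96 317 323
108 317 323
24 111
[ 0.5885 -0.076   0.07  ]
[ 0.5188 -0.0806  0.07  ]
holes [ 0.6197 -0.1382] [ 0.5496 -0.1344] plate in [0.5934 0.0824] [0.5378 0.0768]
```

View pics/w11f.png

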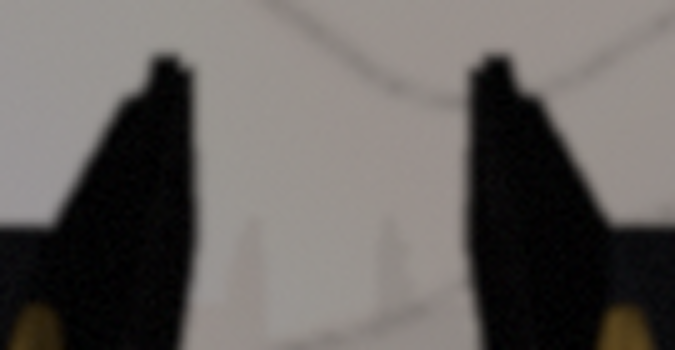

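The bolt stands in the hook mouth and the deck is at the seal. The lever runs (0.588,-0.076) to (0.519,-0.081), so θ≈0.11. The fingertip offset is about 40 mm. Straddling the lever now.

Request:
arm_command([
  [[0.03, 0.002, 0.02], [0, 0, -0.009], -0.4],
  [[0.06, 0.003, 0.05], [0, 0, -0.009], -0.4],
  [[0.08, 0.0035, 0.08], [0, 0, -0.009], -0.4],
  [[0.08, 0.0035, 0.12], [0, 0, -0.009], -0.4],
  [[0.08, 0.0035, 0.15], [0, 0, -0.009], -0.4],
  [[0.08, 0.0035, 0.165], [0, 0, -0.009], -0.4],
  [[0.08, 0.0035, 0.172], [0, 0, -0.009], -0.4],
  [[0.08, 0.0035, 0.172], [0, 0, -0.009], -0.4],
])

```text
time: 19.3
eef_pos: [0.5337, -0.0796, 0.0138]
ee_rot: [0.0, 0.999, 0.033, 0.0]
wrist_force: [-0.2, -0.2, 0.8]
opening: 0.0283
```

Run:
```python
from h import *
s=robot.state();print(s['eef_pos'],s['wrist_force'],s['torque'])
save('wrist','w12.png')
```

```text
[ 0.53372822 -0.07958231  0.01375029] [-0.17665742 -0.15949694  0.75114331] [-0.02473956  0.02492988  0.00107211]
```

View pics/w12.png

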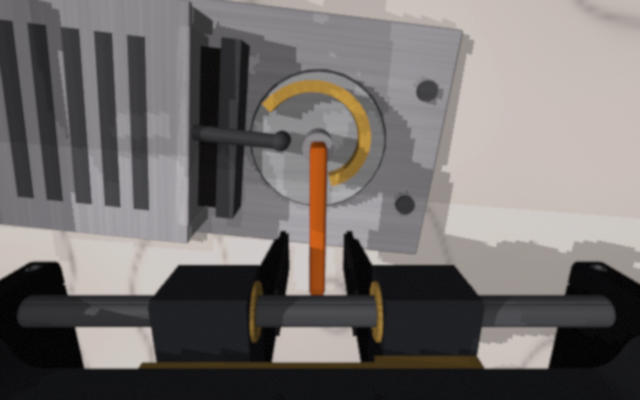

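The lever is centred between the fingers at (317,240), and the bolt head is inside the hook at (283,140). Closing.

Request:
arm_command([
  [[0, 0, 0], [0, 0, 0], -1],
  [[0, 0, 0], [0, 0, 0], -1],
  [[0, 0, 0], [0, 0, 0], -1],
  [[0, 0, 0], [0, 0, 0], -1],
], newtons=20)

```text
time: 19.85
eef_pos: [0.5336, -0.0798, 0.0138]
ee_rot: [0.0, 0.999, 0.033, 0.0]
wrist_force: [-1.7, -1.3, 5.7]
opening: 0.0079
```

Request:
arm_command([
  [[0.0003, 0.0054, 0], [0, 0, -0.1], -1],
  [[0.0011, 0.0108, 0], [0, 0, -0.2], -1],
  [[0.0024, 0.0161, 0], [0, 0, -0.3], -1],
  [[0.0043, 0.0212, 0], [0, 0, -0.4], -1],
  [[0.0067, 0.0261, 0], [0, 0, -0.5], -1],
  [[0.0095, 0.0308, 0], [0, 0, -0.6], -1],
  [[0.0128, 0.0351, 0], [0, 0, -0.7], -1],
  [[0.0165, 0.0391, 0], [0, 0, -0.8], -1],
])

```text
time: 20.85
eef_pos: [0.5524, -0.1179, 0.0138]
ee_rot: [0.0, 0.907, 0.421, -0.0]
wrist_force: [-1.8, -2.5, 5.7]
opening: 0.0077
```

```bash
cat > m.py <<'E'
from h import *
s=robot.state();p=s['eef_pos'];q=s['ee_rot'];F=s['wrist_force'];M=s['torque']
c=np.array([.588,-.076]);r=p[:2]-c
yaw=R.from_quat([q[1],q[2],q[3],q[0]]).as_matrix()[:,0];th=np.arctan2(yaw[1],yaw[0])+.047
tz=r[0]*F[1]-r[1]*F[0]
print('t',s['time'],'pos',p.round(4),'th(yaw)',round(th%6.283,3),'th(pos)',round((np.arctan2(-r[1],-r[0])+.047)%6.283,3),'r',np.hypot(*r).round(4),'F',F.round(1),'M',M.round(3),'rxF',tz.round(3),'sum',(tz+M[2]).round(3),'j6',s['joint_positions'][5].round(2))
E
python3 m.py
```

```text
t 20.85 pos [ 0.5524 -0.1179  0.0138] th(yaw) 0.916 th(pos) 0.915 r 0.055 F [-1.8 -2.5  5.7] M [-0.34   0.364 -0.178] rxF 0.015 sum -0.163 j6 0.38
```

Request:
arm_command([
  [[0.0003, 0.0054, 0], [0, 0, -0.1], -1],
  [[0.0011, 0.0108, 0], [0, 0, -0.2], -1],
  [[0.0024, 0.0161, 0], [0, 0, -0.3], -1],
  [[0.0043, 0.0212, 0], [0, 0, -0.4], -1],
  [[0.0067, 0.0261, 0], [0, 0, -0.5], -1],
  [[0.0095, 0.0308, 0], [0, 0, -0.6], -1],
  [[0.0128, 0.0351, 0], [0, 0, -0.7], -1],
  [[0.0165, 0.0391, 0], [0, 0, -0.8], -1],
])

```text
time: 21.85
eef_pos: [0.5928, -0.1307, 0.0138]
ee_rot: [-0.0, 0.671, 0.741, -0.0]
wrist_force: [-4.0, -1.6, 6.7]
opening: 0.0079
```

```bash
python3 m.py; python3 -c "
from h import *
save('wrist','w13.png')"
```

```text
t 21.85 pos [ 0.5928 -0.1307  0.0138] th(yaw) 1.716 th(pos) 1.705 r 0.0549 F [-4.  -1.6  6.7] M [-0.283  0.518  0.031] rxF -0.224 sum -0.193 j6 -0.42
```

View pics/w13.png

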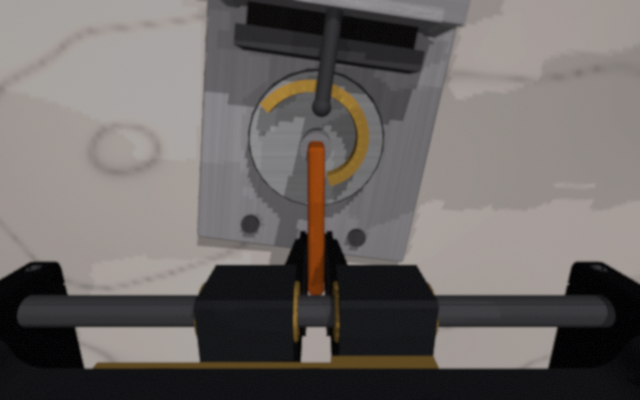

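The hook has closed around the bolt rod and the lever is still at free torque (~0.19 N m). Going on in smaller steps.

Request:
arm_command([
  [[0.0003, 0.0054, 0], [0, 0, -0.1], -1],
  [[0.0011, 0.0108, 0], [0, 0, -0.2], -1],
  [[0.0017, 0.0135, 0], [0, 0, -0.25], -1],
])

```text
time: 22.28
eef_pos: [0.606, -0.1277, 0.0138]
ee_rot: [-0.0, 0.574, 0.819, -0.0]
wrist_force: [-5.0, -2.9, 6.5]
opening: 0.0081
```

```bash
python3 m.py
```

```text
t 22.275 pos [ 0.606  -0.1277  0.0138] th(yaw) 1.966 th(pos) 1.953 r 0.0547 F [-5.  -2.9  6.5] M [-0.474  0.715  0.109] rxF -0.31 sum -0.201 j6 -0.66
```

Request:
arm_command([
  [[0.0003, 0.0054, 0], [0, 0, -0.1], -1],
  [[0.0007, 0.0081, 0], [0, 0, -0.15], -1],
])

```text
time: 22.52
eef_pos: [0.6134, -0.1243, 0.0138]
ee_rot: [-0.0, 0.511, 0.86, -0.0]
wrist_force: [-4.6, -4.0, 7.1]
opening: 0.0079
```

```bash
python3 m.py
```

```text
t 22.525 pos [ 0.6134 -0.1243  0.0138] th(yaw) 2.116 th(pos) 2.101 r 0.0546 F [-4.6 -4.   7.1] M [-0.555  0.685  0.087] rxF -0.325 sum -0.238 j6 -0.8
```

Request:
arm_command([
  [[0.0001, 0.0027, 0], [0, 0, -0.05], -1],
  [[0.0003, 0.0054, 0], [0, 0, -0.1], -1],
])

```text
time: 22.78
eef_pos: [0.6179, -0.1215, 0.0139]
ee_rot: [-0.0, 0.468, 0.884, -0.0]
wrist_force: [-4.2, -4.1, 7.4]
opening: 0.0082
```

```bash
python3 m.py
```

```text
t 22.775 pos [ 0.6179 -0.1215  0.0139] th(yaw) 2.215 th(pos) 2.199 r 0.0545 F [-4.2 -4.1  7.4] M [-0.464  0.615  0.03 ] rxF -0.315 sum -0.285 j6 -0.89
```

Request:
arm_command([
  [[0.0001, 0.0027, 0], [0, 0, -0.05], -1],
  [[0.0003, 0.0054, 0], [0, 0, -0.1], -1],
])

```text
time: 23.02
eef_pos: [0.6222, -0.1183, 0.0138]
ee_rot: [-0.0, 0.423, 0.906, -0.0]
wrist_force: [-5.9, -3.8, 6.5]
opening: 0.0075
```

```bash
python3 m.py
```

```text
t 23.025 pos [ 0.6222 -0.1183  0.0138] th(yaw) 2.315 th(pos) 2.298 r 0.0544 F [-5.9 -3.8  6.5] M [-0.658  0.697 -0.007] rxF -0.379 sum -0.385 j6 -0.99
```

Request:
arm_command([
  [[0.0001, 0.0027, 0], [0, 0, -0.05], -1],
  [[0.0001, 0.0027, 0], [0, 0, -0.05], -1],
])

```text
time: 23.28
eef_pos: [0.6244, -0.1164, 0.0138]
ee_rot: [-0.0, 0.401, 0.916, -0.0]
wrist_force: [-3.6, -2.2, 6.0]
opening: 0.0081
```

```bash
python3 m.py
```

```text
t 23.275 pos [ 0.6244 -0.1164  0.0138] th(yaw) 2.364 th(pos) 2.351 r 0.0543 F [-3.6 -2.2  6. ] M [-0.334  0.39   0.202] rxF -0.224 sum -0.022 j6 -1.03
```

Holding still lets the reading relax, because the lock holds itself. Torque therefore has to be read while moving.

Request:
arm_command([
  [[0.0001, 0.0027, 0], [0, 0, -0.05], -1],
])

```text
time: 23.4
eef_pos: [0.6261, -0.1147, 0.0138]
ee_rot: [-0.0, 0.378, 0.926, -0.0]
wrist_force: [-4.1, -4.2, 5.7]
opening: 0.0078
```

```bash
python3 m.py
```

```text
t 23.4 pos [ 0.6261 -0.1147  0.0138] th(yaw) 2.414 th(pos) 2.394 r 0.0543 F [-4.1 -4.2  5.7] M [-0.77   0.594 -0.111] rxF -0.319 sum -0.429 j6 -1.08
```

Request:
arm_command([
  [[0.0001, 0.0027, 0], [0, 0, -0.05], -1],
])

```text
time: 23.52
eef_pos: [0.6279, -0.1127, 0.0138]
ee_rot: [-0.0, 0.354, 0.935, -0.0]
wrist_force: [-3.9, -4.8, 6.2]
opening: 0.008
```

```bash
python3 m.py
```

```text
t 23.525 pos [ 0.6279 -0.1127  0.0138] th(yaw) 2.464 th(pos) 2.444 r 0.0542 F [-3.9 -4.8  6.2] M [-0.835  0.71  -0.172] rxF -0.335 sum -0.508 j6 -1.13
```

The lever torque is 0.51 N m while moving, the middle of the tight band. Stopping, letting go and rising.

Request:
arm_command([
  [[0, 0, 0], [0, 0, 0], -0.8],
  [[0, 0, 0], [0, 0, 0], -0.5],
  [[0, 0, 0], [0, 0, 0], -0.5],
  [[0, 0, 0], [0, 0, 0], -0.5],
  [[0, 0, -0.03], [0, 0, 0], -0.5],
  [[0, 0, -0.07], [0, 0, 0], -0.5],
  [[0, 0, -0.12], [0, 0, 0], -0.5],
  [[-0.03, 0, -0.16], [0, 0, 0], -0.5],
  [[-0.06, 0, -0.18], [0, 0, 0], -0.5],
  [[-0.08, 0, -0.18], [0, 0, 0], -0.5],
])

```text
time: 24.78
eef_pos: [0.6895, -0.1662, 0.1956]
ee_rot: [0.002, 0.355, 0.935, 0.0]
wrist_force: [-0.5, 0.7, -0.2]
opening: 0.0236
```

Run:
```python
from h import *
s=robot.state();print(s['time'],s['eef_pos'],s['wrist_force'],s['opening'])
save('wrist','w14.png');save('scene','s14.png');save('top','t14.png')
b=cv2.imread('pics/s14.png')[190:290,265:385];a=cv2.imread('pics/w14.png')
np.save('w14.npy',np.r_[s['eef_pos'],s['ee_rot']])
cv2.imwrite('pics/c14.png',np.hstack([cv2.resize(a,(400,250)),cv2.resize(b,(300,250),interpolation=cv2.INTER_CUBIC)]))
```

```text
24.775 [ 0.68946872 -0.16619619  0.19555772] [-0.49079317  0.70312698 -0.21378054] 0.02364163073307829
```

View pics/w14.png

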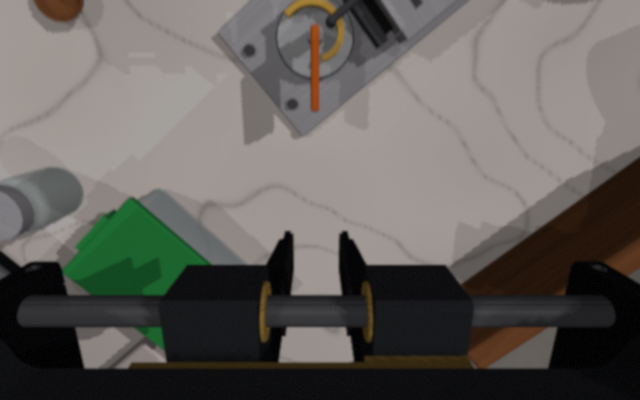

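View pics/s14.png

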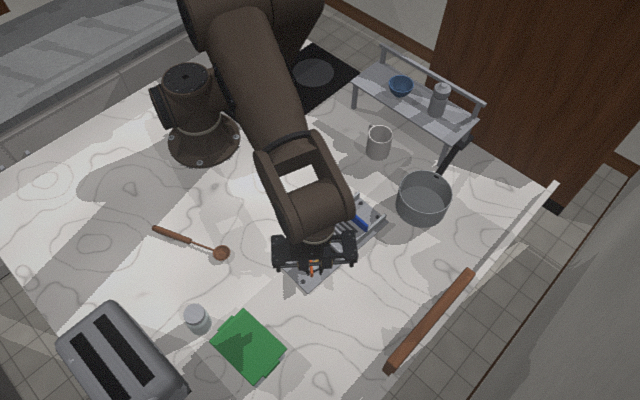

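The lever in w14, from (315,26) to (316,110), is still in line with the tool at θ≈2.46. The bolt is inside the hook, and the other things look unmoved. The gripper is clear with 0 N. Handing in.

```bash
python3 -c "
from h import *
v=np.load('w14.npy');s={'eef_pos':v[:3],'ee_rot':v[3:]}
a,b=onz('wrist',315,26,.07,s),onz('wrist',316,110,.07,s);d=b-a;print(a,b,'theta',(np.arctan2(-d[1],-d[0])+.047)%6.283)
print(robot.finish_job())"
```

```text
[ 0.58711777 -0.07520878  0.07      ] [ 0.64070733 -0.12176856  0.07      ] theta 2.4732725755733593
the job is handed in; nothing more can be done
None
```

I slid the deck in by the blue plate until it met the seal, with its bolt in the hook mouth. I then pinched the orange lever and swung it anticlockwise from 0.11 to about 2.46 rad, stopping when it had clearly stiffened. The job was handed in at about 25 s of the 67 s allowed.

**Last checks**
- **Lever torque:** it rose from about 0.20 N m free to 0.51 N m in motion at the end, the middle of the tight band.
- **After letting go:** the lever stayed put (2.47 rad in the last wrist picture) with the hook around the bolt. The gripper was clear with about 0 N on it, and the other kitchen things looked unmoved.

**What disagreed or went less well**
- **Fingertip height:** the fingers end about 40 mm short of the reported TCP, by camera estimate. Because of this, my first push and pinch passed over the blue plate without touching it. I corrected the height after that.
- **Deck push:** I overshot the 8 N that was ample and reached about 41 N at the fingertips against the seal, then backed off at once. The wrist force limit is 120 N, and the 40 N limit is for the arm and gripper body.
- **Not measured:** I had no direct reading of the hook's pull on the bolt; the lever torque is the only evidence that it is tight.

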